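# Unlock and advance the mosaic sample tray

### The job

Loosen the big knurled locking wheel by two full turns (anticlockwise seen from above), rolling a fingertip along its rim, so that its pin rises out of the wooden sample tray. Then push the tray by its upright batten along its channel until its front edge rests against the end stop, and let go. Nothing is to be lifted, the tray must not be forced while the wheel still locks it, and the bottle, tape roll and clear tub stay where they are.

Things in the scene. Friction and masses are not known exactly. Their poses are not given: they have to be found in the camera images.
- fixture: Fixed aluminium base plate 110 (x) x 360 (y) x 10 mm; origin: centre of its underside, on the bench. The tray slides along its own +y (channel at local x = 0) between rails at x = +-36 mm, 20 mm above the bench. A dark steel bridge, 104 mm in x, 30 mm in y, top 38 mm above the bench, crosses it at y = -130 mm; the wheel's upright axis is at (0, -130) mm.
- wheel (a joint): Turn of the knurled wheel in rad: 0 = tight (start), grows as it loosens, anticlockwise from above; two turns = 12.57, end of thread at 22. It rises 5 mm per turn, stays where it is left, resists with about 0.06 N m. Its pin is clear of the tray from about 1.3 turns on.
- wheel_top (a point): Centre of the flat top of the bare steel wheel, on its axis. Wheel 90 mm over its 30 upright ribs (2 mm high, 9 mm apart), 20 mm thick: the rim runs from this height to 20 mm below (tight: 40 to 60 mm above the bench; two turns: 50 to 70 mm). Low dark hub cap 28 mm wide. The rim is free all round: nothing else within 120 mm of the axis is over 46 mm high.
- wheel_dimple (a point): Small dark round dimple, 10 mm wide, on the wheel's top face 32 mm from the axis; it turns with the wheel and, at the tight start, points along the fixture's +y.
- tray: Loose wooden tray in the channel, 61 (x) x 200 (y) x 8 mm, 0.2 to 0.4 kg; origin: centre of its underside, 10 mm above the bench, axes as the fixture's. An upright batten crosses it at y = 24 to 36 mm, full width, top 46 mm above the bench. In front of it mosaic stones 6 mm high; behind it the tray is bare, with a 14 mm hole at y = -80 mm for the wheel's 10 mm pin.
- batten (a point): Middle of the batten's rear face (the face towards the wheel, which is pushed), 22 mm above the tray's underside, 32 mm above the bench.
- tray_front (a point): Middle of the tray's front (+y) edge, at half its thickness.
- stop_face (a point): Middle of the face of the end stop that the tray meets (faces the fixture's -y). The stop is a fixed dark steel block across the channel, 61 (x) x 15 (y) x 18 mm, 50 to 100 mm ahead of the tray's front edge at the start; its distance varies.
- bottle: Red drinking bottle, 68 mm diameter, 200 mm tall, standing; origin under its centre. Leave alone.
- tape: Green roll of tape lying flat, 90 mm outside, 72 mm inside, 24 mm high; origin under its centre. Leave alone.
- tub: Clear open plastic tub, 90 x 130 x 45 mm, open upward; origin under its centre. Leave alone.

How it is judged:
By the outcome, as a careful person would: the job done as asked, in the order asked, and still so for the second after the job is handed in, with the robot touching nothing.
It also fails if it takes over 61 s, if anything falls off the work surface, if the arm or the gripper's body presses on something with over 40 N, if the wrist force passes 120 N, or if a joint passes its speed limit or range.

### The arm

A 6-joint arm with a two-finger parallel gripper is mounted at the origin on the work surface. World frame = base frame: x ahead of the robot, y to its left, z up, the work surface at z = 0. Lengths are in m, angles in rad, forces in N, time in s.
With the tool pointing down it reaches from about 0.2 to 0.875 m from the base axis. Payload 3.4 kg.
Tool frame: the origin (TCP) lies between the finger pads; the fingertips stand 25 mm ahead of it and the grasp point (between the pads) lies 6 mm ahead of it (r.nose_length is the z of the fingertips in the tool frame, in m); z points along the fingers, y is the line along which they close (so a half turn about z gives the same grasp; the last joint's range is limited). The gripper opens to 94 mm and grips with 3 to 60 N. Pads are 16 mm wide; open, the fingers measure 119 mm over their backs; the gripper's body (75 mm by 177 mm) begins 78 mm behind the grasp point.
Start: joints at [-1.368, 0.276, 1.505, -0, 1.361, -0.121], TCP at [0.183, -0.545, 0.23] pointing down, gripper open.
Joint ranges: [-2.89, 2.89], [-0.75, 2.08], [0.22, 2.7], [-1.18, 4.32], [0.11, 2.71], [-2.7, 2.7]. Speed limits (rad/s): [2.57, 2.57, 3.14, 3.14, 3.14, 3.14].

### API

Orientations are given as a unit quaternion [w, x, y, z].
In Python, from plant import r, gripper_to, inverse_kinematics, vision, models, telemetry gives the robot as it stands. Calls block until the motion is done:
- r.move_to(position, orientation): joint-space move of the TCP to a pose.
- r.move_l(position, rot=None, vel=0.15, guard=None): straight line of the TCP; rot=None keeps the orientation; vel is the mean speed in m/s. With guard (N) it stops when the force on the tool has changed by that much, and returns True; else False.
- r.movej(angles): joint-space move.
- gripper_to(opening, f_grip=None): finger opening in m; f_grip is the grip in N (None keeps the last); returns when the fingers have stopped.
- r.hold(seconds).
- inverse_kinematics(position, orientation): joint angles nearest the present ones, or None.
- vision.snapshot(name): name is "scene" or "top"; returns the picture (480x640x3 uint8, red, green, blue); there is no depth.
- vision.get_calibration(name): a dict with "fx", "fy", "cx", "cy" (pixels), "D" ([k1, k2, p1, p2, k3] as OpenCV has them; the pictures are not rectified), "position" and "orientation" of the camera in the world. Camera axes: x right, y down, z forward; pixel columns grow to the right and rows downward; lengths in m; the calibration is good to about 2 mm. A picture is of the moment at which its call begins. get_calibration takes no time and is no camera call.
A pose or a line that the arm cannot do raises r.PlanningError and nothing moves.
- r.sign_off(): hands the job in; it is judged then, once.
Trained networks look in the newest picture that a camera, given by its name, has taken for a name from the list of things; names that differ only in an ending like _2 or _b are one class to them, and where a whole thing is asked for, a point or a joint stands for the part that bears it (a point fixed in the world has none). Each returns a list of dicts, best first, with "score" (0 to 1); they miss things now and then, are a little off and sometimes report something else, mostly with a low value. They report only what shows in the picture. A call takes as long as a camera call.
- models.boxes_of(thing, camera): "at" ([x, y, z] in m, in world coordinates, good to about 4 mm: the middle of the surface that is visible of it).
- models.regions_of(thing, camera): "pixels" (480x640 bool, what is visible of it).
- models.mark_of(thing, camera): "at" ([x, y, z] in m, in world coordinates, good to about 4 mm: a listed point, or the origin of a listed thing).
Readings, each from a call of its own:
- telemetry.current_t(): time.
- telemetry.current_joints(): joint angles.
- telemetry.current_dq(): joint speeds.
- telemetry.current_joint_efforts(): joint torques, N m.
- telemetry.current_ee_pos(): TCP position.
- telemetry.current_tool_rot(): TCP orientation.
- telemetry.current_wrist_force(): force on the tool from outside, world axes, zero at the start.
- telemetry.current_torque(): the same for the moment, N m.
- telemetry.current_opening(): finger opening in m.
- telemetry.current_finger_force(): force on a finger pad.
Only numpy, scipy, OpenCV 4.12 (cv2) and the standard library are available. Lean on these libraries where they do the work, as an engineer would, in place of code of your own. Each camera call takes 0.05 s, during which the arm holds its last target. There are 200 camera calls.

## Working session

There is one attempt and no reset: what is moved stays moved. The work goes in short steps, each a Python script; the robot and the scene stay as the last script left them, time stands still between calls to the robot, and variables do not carry over. Pictures are saved under pics/ and viewed, at most 10 in all, crops included, and the job is handed in when it is done.

```bash
ls; mkdir -p pics; python3 - <<'E'
from plant import r, vision, models, telemetry
import cv2, numpy as np
for c in ("top","scene"):
    im=vision.snapshot(c); cv2.imwrite(f"pics/{c}0.png",im[:,:,::-1])
    k=vision.get_calibration(c); print(c,np.round(k["position"],3),np.round(k["orientation"],3),k["fx"])
    for n in ("fixture","wheel_top","wheel_dimple","tray","batten","tray_front","stop_face","bottle","tape","tub"):
        print(n,[(np.round(m["at"],3).tolist(),round(m["score"],2)) for m in models.mark_of(n,c)[:2]])
print(telemetry.current_t(), telemetry.current_tool_rot(), r.nose_length)
E
```

```text
pics
top [ 0.371 -0.01   1.329] [ 0.062 -0.701  0.708 -0.06 ] 571.3389023749663
fixture [([0.548, 0.078, -0.0], 0.92)]
wheel_top [([0.534, 0.127, 0.015], 0.64), ([0.575, -0.051, 0.057], 0.61)]
wheel_dimple [([0.571, -0.021, 0.057], 0.59)]
tray [([0.567, 0.026, 0.014], 0.95)]
batten [([0.551, 0.052, 0.034], 0.84), ([0.565, 0.03, 0.013], 0.46)]
tray_front [([0.535, 0.128, 0.013], 0.91)]
stop_face [([0.522, 0.185, 0.021], 0.55)]
bottle [([0.507, 0.393, 0.003], 0.8)]
tape [([0.57, -0.435, 0.002], 0.69)]
tub [([0.772, -0.001, 0.002], 0.77)]
scene [ 1.262 -0.561  0.776] [-0.383  0.824  0.38  -0.173] 485.8652632645103
fixture [([0.547, 0.076, -0.003], 0.7)]
wheel_top [([0.581, -0.052, 0.055], 0.92)]
wheel_dimple [([0.57, -0.021, 0.06], 0.82)]
tray [([0.562, 0.03, 0.01], 0.88)]
batten [([0.554, 0.053, 0.031], 0.71), ([0.499, 0.394, 0.001], 0.39)]
tray_front [([0.537, 0.126, 0.014], 0.55)]
stop_face [([0.521, 0.188, 0.022], 0.69), ([0.581, -0.053, 0.056], 0.43)]
bottle [([0.5, 0.394, -0.0], 0.58), ([0.554, 0.051, 0.032], 0.29)]
tape [([0.567, -0.432, 0.001], 0.55)]
tub [([0.775, -0.006, 0.004], 0.71)]
1.1 [ 3.82609057e-05  9.86923867e-01  1.61187092e-01 -5.33835225e-06] 0.025
```

View pics/top0.png

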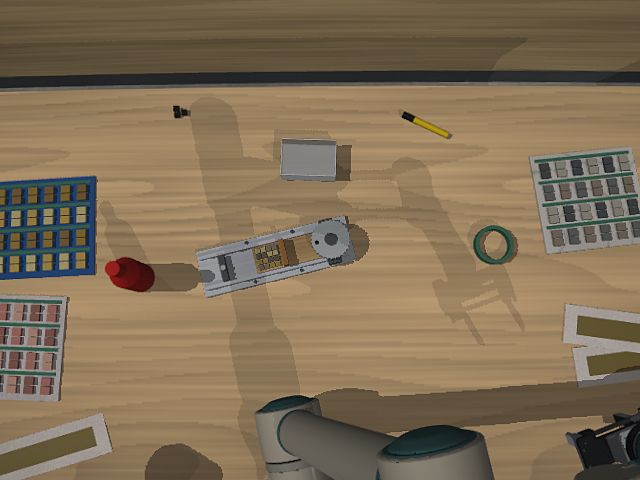

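View pics/scene0.png

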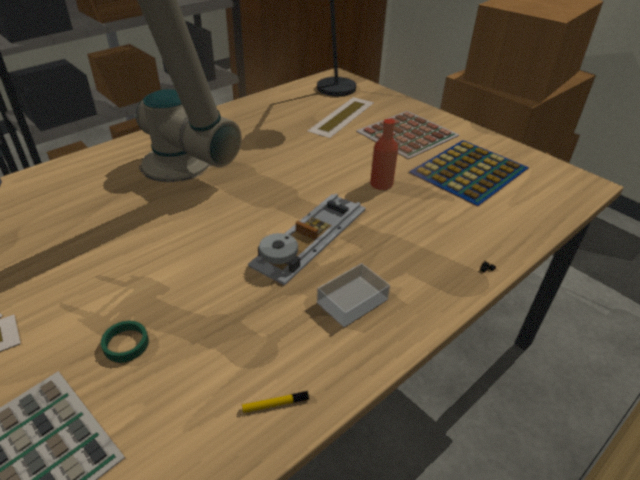

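The fixture is yawed about 13.3°, with the wheel at about (0.578, -0.052). In the top picture the wheel is at px (331,239), the dimple (317,242), the batten (290,250) and the stop (226,267), which agrees with the networks. I'll orbit the closed fingertip round the rim under light radial force control.

```bash
cat > h.py <<'E'
from plant import r, gripper_to, vision, models, telemetry
import numpy as np, json, os
YAW=np.arctan2(0.0565,0.238)
EX=np.array([np.cos(YAW),np.sin(YAW)]); EY=np.array([-EX[1],EX[0]])   # fixture axes
Q=[0,np.cos(YAW/2),np.sin(YAW/2),0]                                  # tool down, x along fixture x
C=np.array([0.5785,-0.0515]); R=0.045; H=np.array([0.008,0.0125])
def seq(step=0.009):
    """contour of finger-box centre round the wheel (fixture axes), anticlockwise: (normal angle, corner offset)"""
    pts=[]
    sg=[(1,1),(-1,1),(-1,-1),(1,-1)]
    for k in range(4):
        n=int(np.ceil(R*np.pi/2/step))
        for i in range(n+1): pts.append((k*np.pi/2+i*np.pi/2/n, H*sg[k]))
        a,b=H*sg[k],H*sg[(k+1)%4]
        pts.append(((k+1)*np.pi/2,(a+b)/2))
    return pts
def world(th,off,rad):
    p=rad*np.array([np.cos(th),np.sin(th)])+off
    return C+p[0]*EX+p[1]*EY
def u(th): return np.cos(th)*EX+np.sin(th)*EY
def dimple(cams=("top","scene")):
    out=[]
    for c in cams:
        vision.snapshot(c)
        m=[x for x in models.mark_of("wheel_dimple",c) if x["score"]>.3 and abs(np.hypot(*(np.array(x["at"])[:2]-C))-.032)<.012]
        if m:
            d=np.array(m[0]["at"])[:2]-C
            out.append((c,round(float(np.degrees(np.arctan2(d@-EX,d@EY))),0),round(m[0]["at"][2],3),round(m[0]["score"],2)))
    return out
def orbit(i0,n,delta,zt,target=8.0,s=0.0):
    P=seq(); last=None
    for i in range(i0,i0+n):
        th,off=P[i%len(P)]
        p=world(th,off,R-delta); zt=0.051+0.005*s/R/(2*np.pi)
        r.move_l([*p,zt+r.nose_length],vel=0.12,guard=30)
        F=np.array(telemetry.current_wrist_force()); fr=float(F[:2]@u(th)); ft=float(F[:2]@np.array([-u(th)[1],u(th)[0]]))
        q=R*u(th)+off[0]*EX+off[1]*EY
        if last is not None: s+=np.linalg.norm(q-last)
        last=q
        print(i,f"th{np.degrees(th):.0f} fr{fr:.1f} ft{ft:.1f} fz{F[2]:.1f} d{delta*1e3:.1f} est{s/R/2/np.pi:.2f}")
        delta+=float(np.clip(0.00015*(target-fr),-.0015,.0008))
    return delta,s
E
python3 - <<'E'
from h import *
P=seq(); print(len(P))
gripper_to(0.0)
# start at th=180deg (fixture -x side: robot side)
i0=[i for i,(t,o) in enumerate(P) if abs(t-np.pi)<1e-6][-1]
th,off=P[i0]
r.move_to([*world(th,off,R+.03),0.16],Q)
r.move_l([*world(th,off,R+.03),0.051+r.nose_length])
hit=r.move_l([*world(th,off,R-.012)[:2],0.051+r.nose_length],vel=0.03,guard=3)
p=np.array(telemetry.current_ee_pos()); 
delta=float((world(th,off,R)-p[:2])@u(th)); print(hit,p,delta,telemetry.current_wrist_force(),telemetry.current_t(),i0)
print(dimple())
d,s=orbit(i0,6,delta,0.051)
print(dimple(),telemetry.current_t(),telemetry.current_opening())
json.dump([i0+6,d,s],open("st.json","w"))
E
```

```text
40
True [ 0.52939002 -0.07578366  0.07534557] -0.0003909615070308924 [-0.08401744  0.00273988  0.24089738] 6.225 20
[('scene', -3.0, 0.061, 0.9)]
20 th180 fr0.1 ft-0.1 fz-0.2 d-0.4 est0.00
21 th191 fr0.5 ft0.2 fz-0.4 d0.4 est0.03
22 th202 fr0.3 ft0.4 fz-0.1 d1.2 est0.06
23 th214 fr0.5 ft1.1 fz-0.6 d2.0 est0.09
24 th225 fr-0.4 ft0.6 fz-0.3 d2.8 est0.12
25 th236 fr0.1 ft0.2 fz0.1 d3.6 est0.16
[('top', 31.0, 0.058, 0.44), ('scene', 21.0, 0.059, 0.78)] 8.125 0.0003585881333552737
```

```bash
python3 - <<'E'
from h import *
i,d,s=json.load(open("st.json"))
# carry estimate from picture (~27 deg)
s=27/360*2*np.pi*R
for k in range(2):
    d,s=orbit(i,8,d,0,s=s); i+=8
    print(dimple(),telemetry.current_t())
json.dump([i,d,s],open("st.json","w"))
E
```

```text
26 th247 fr1.7 ft0.2 fz0.5 d4.4 est0.07
27 th259 fr4.0 ft0.3 fz1.4 d5.2 est0.11
28 th270 fr5.0 ft-0.6 fz1.4 d5.8 est0.14
29 th270 fr6.2 ft0.6 fz2.2 d6.3 est0.17
30 th270 fr6.3 ft0.7 fz2.6 d6.5 est0.19
31 th281 fr5.0 ft0.1 fz2.2 d6.8 est0.23
32 th292 fr4.3 ft0.2 fz1.6 d7.2 est0.26
33 th304 fr5.4 ft-1.2 fz2.6 d7.8 est0.29
[('top', 114.0, 0.055, 0.92), ('scene', 113.0, 0.059, 0.78)] 10.325
34 th315 fr5.6 ft-0.4 fz2.4 d8.2 est0.29
35 th326 fr6.9 ft-0.5 fz2.3 d8.5 est0.32
36 th338 fr6.5 ft-1.5 fz2.7 d8.7 est0.35
37 th349 fr9.8 ft-1.0 fz0.3 d8.9 est0.38
38 th360 fr9.6 ft-2.7 fz0.7 d8.7 est0.41
39 th360 fr13.0 ft0.6 fz-0.9 d8.4 est0.46
40 th0 fr10.9 ft2.4 fz0.4 d7.7 est0.50
41 th11 fr9.2 ft1.1 fz1.1 d7.2 est0.53
[('top', -146.0, 0.061, 0.63), ('scene', -150.0, 0.06, 0.8)] 12.5417
```

```bash
python3 - <<'E' | cut -c1-90
from h import *
i,d,s=json.load(open("st.json"))
tot=212.0
for k in range(4):
    n=9 
    d,s=orbit(i,n,d,0,s=tot/360*2*np.pi*R); i+=n
    pred=s/R*180/np.pi
    dm=dimple()
    if dm:
        m=np.degrees(np.angle(np.mean([np.exp(1j*np.radians(x[1])) for x in dm])))
        tot=pred+((m-pred+180)%360-180)
    else: tot=pred
    print(dm,"pred",pred,"tot",tot,telemetry.current_t())
json.dump([i,d,tot],open("st.json","w"))
E
```

```text
42 th22 fr9.2 ft1.0 fz0.4 d7.1 est0.59
43 th34 fr7.6 ft0.0 fz3.0 d6.9 est0.62
44 th45 fr7.2 ft-0.6 fz4.1 d6.9 est0.65
45 th56 fr6.3 ft-0.0 fz2.1 d7.0 est0.68
46 th68 fr6.3 ft0.8 fz3.0 d7.3 est0.71
47 th79 fr7.0 ft-0.8 fz4.1 d7.5 est0.74
48 th90 fr7.9 ft-0.3 fz5.9 d7.7 est0.78
49 th90 fr7.7 ft-0.3 fz5.7 d7.7 est0.80
50 th90 fr8.1 ft-0.2 fz5.9 d7.8 est0.83
[('scene', -44.0, 0.064, 0.77)] pred 299.7634542456669 tot 316.0 14.9917
51 th101 fr7.4 ft-0.2 fz6.1 d7.7 est0.88
52 th112 fr6.9 ft0.0 fz7.8 d7.8 est0.91
53 th124 fr6.1 ft-0.4 fz7.9 d8.0 est0.94
54 th135 fr7.2 ft-0.9 fz6.9 d8.3 est0.97
55 th146 fr7.4 ft-0.4 fz7.5 d8.4 est1.00
56 th158 fr8.3 ft-2.2 fz7.1 d8.5 est1.03
57 th169 fr8.6 ft-0.7 fz6.6 d8.4 est1.06
58 th180 fr10.3 ft-3.2 fz7.7 d8.3 est1.10
59 th180 fr13.7 ft-0.2 fz9.9 d8.0 est1.14
[('scene', 52.0, 0.067, 0.66)] pred 410.5390527607445 tot 412.0 17.45
60 th180 fr11.7 ft2.2 fz6.1 d7.2 est1.14
61 th191 fr9.5 ft0.4 fz4.2 d6.6 est1.18
62 th202 fr8.7 ft1.5 fz3.4 d6.4 est1.21
63 th214 fr7.7 ft0.2 fz1.3 d6.3 est1.24
64 th225 fr7.3 ft0.6 fz0.2 d6.3 est1.27
65 th236 fr7.8 ft-0.9 fz-0.1 d6.4 est1.30
66 th247 fr8.7 ft-0.7 fz-0.6 d6.4 est1.33
67 th259 fr7.3 ft-0.6 fz-1.4 d6.3 est1.36
68 th270 fr6.4 ft-0.5 fz1.6 d6.5 est1.39
[('top', 161.0, 0.069, 0.65), ('scene', 158.0, 0.065, 0.63)] pred 501.85549537320566 tot 5
69 th270 fr6.9 ft0.5 fz1.8 d6.7 est1.44
70 th270 fr6.7 ft0.7 fz2.0 d6.9 est1.47
71 th281 fr6.5 ft0.5 fz3.3 d7.1 est1.50
72 th292 fr5.8 ft0.6 fz2.1 d7.3 est1.53
73 th304 fr5.0 ft-0.4 fz0.9 d7.6 est1.56
74 th315 fr5.5 ft-0.2 fz2.1 d8.1 est1.60
75 th326 fr6.0 ft-1.0 fz1.7 d8.4 est1.63
76 th338 fr7.3 ft-0.9 fz1.4 d8.7 est1.66
77 th349 fr8.7 ft-1.7 fz0.5 d8.8 est1.69
[('top', -109.0, 0.066, 0.59), ('scene', -106.0, 0.068, 0.88)] pred 608.3094748094361 tot
```

```bash
python3 - <<'E' | cut -c1-120
from h import *
i,d,tot=json.load(open("st.json")); print(tot)
def meas(pred):
    dm=dimple(); print(dm,pred)
    if not dm: return pred
    m=np.degrees(np.angle(np.mean([np.exp(1j*np.radians(x[1])) for x in dm])))
    return pred+((m-pred+180)%360-180)
n=8
for k in range(4):
    d,s=orbit(i,n,d,0,s=tot/360*2*np.pi*R); i+=n
    tot=meas(np.degrees(s/R)+5); print("tot",tot)
    if tot>=721: break
    n=max(1,int(round((726-tot)/12)))
th,off=seq()[(i-1)%40]
r.move_l([*world(th,off,R+.03),telemetry.current_ee_pos()[2]])
print(dimple(),telemetry.current_t())
json.dump([i,d,tot],open("st.json","w"))
E
```

```text
612.5
78 th360 fr10.6 ft-2.7 fz-1.3 d8.7 est1.70
79 th360 fr14.8 ft1.2 fz-0.4 d8.3 est1.75
80 th0 fr10.4 ft3.7 fz0.8 d7.3 est1.79
81 th11 fr9.6 ft1.7 fz2.8 d7.0 est1.82
82 th22 fr8.8 ft0.8 fz2.3 d6.7 est1.85
83 th34 fr8.3 ft1.0 fz2.6 d6.6 est1.88
84 th45 fr5.6 ft0.7 fz2.4 d6.6 est1.91
85 th56 fr4.9 ft0.0 fz3.2 d6.9 est1.95
[('top', -11.0, 0.069, 0.81), ('scene', -8.0, 0.069, 0.61)] 705.4906732266328
tot 710.5
86 th68 fr5.7 ft0.3 fz2.8 d7.4 est1.97
[('top', 1.0, 0.065, 0.71), ('scene', 5.0, 0.068, 0.78)] 715.5000000000001
tot 723.0
[('top', 1.0, 0.064, 0.81), ('scene', -1.0, 0.071, 0.95)] 25.625
```

```bash
python3 - <<'E'
from h import *
import cv2
z=0.026+r.nose_length
A=lambda a:C+a*EY
p=telemetry.current_ee_pos()
r.move_l([*p[:2],0.16]); r.move_l([*A(.077),0.16]); r.move_l([*A(.077),z])
print(telemetry.current_wrist_force())
al=lambda:float((np.array(telemetry.current_ee_pos())[:2]-C)@EY)
h=r.move_l([*A(.135),z],vel=0.04,guard=7); print(h,al(),telemetry.current_wrist_force())
if not h:
    h=r.move_l([*A(.185),z],vel=0.03,guard=7); print(h,al(),telemetry.current_wrist_force())
print(telemetry.current_t())
for c in ("top","scene"):
    vision.snapshot(c)
    for n in ("batten","tray_front","stop_face"): print(c,n,[(np.round([(np.array(m["at"])[:2]-C)@EX,(np.array(m["at"])[:2]-C)@EY],3).tolist(),round(m["score"],2)) for m in models.mark_of(n,c)[:1]])
E
```

```text
[-0.69817387 -0.17701677  0.01464126]
False 0.13493430503024917 [ 0.61677219 -0.9712158   1.07592095]
True 0.15839155573849933 [-0.07980811 -1.14362037  1.50844913]
30.05
top batten [([-0.003, 0.173], 0.9)]
top tray_front [([0.002, 0.247], 0.64)]
top stop_face [([0.0, 0.246], 0.6)]
scene batten [([0.001, 0.175], 0.79)]
scene tray_front [([0.002, 0.246], 0.68)]
scene stop_face [([-0.001, 0.246], 0.64)]
```

```bash
python3 - <<'E'
from h import *
import cv2
A=lambda a:C+a*EY
al=lambda:float((np.array(telemetry.current_ee_pos())[:2]-C)@EY)
z=0.026+r.nose_length
h=r.move_l([*A(al()+.015),z],vel=0.015,guard=8); print(h,al(),telemetry.current_wrist_force())
r.move_l([*A(.125),z],vel=.06); r.move_l([*A(.125),.2])
r.move_to([0.35,-0.3,0.3],Q)
print(telemetry.current_t(),dimple())
im=vision.snapshot("top")[200:310,180:380,::-1]; s=vision.snapshot("scene")[180:290,230:380,::-1]
cv2.imwrite("pics/f.png",np.vstack([cv2.resize(im,(800,300))[:, :],cv2.resize(s,(800,300))]))
E
```

```text
True 0.15845978759330911 [ 0.71727525 -1.13858736  1.13319189]
34.3333 [('top', 4.0, 0.067, 0.69), ('scene', 3.0, 0.071, 0.92)]
```

View pics/f.png

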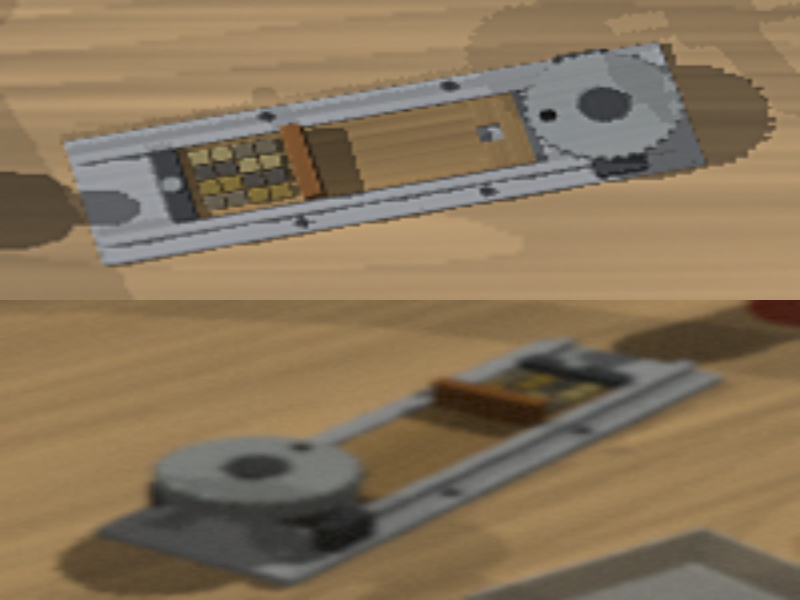

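The picture shows the tray's front edge against the dark stop (crop px ~(190,185)), the dimple back towards the batten (547,115), and the wheel standing higher.

```bash
python3 -c "
from plant import r
print(r.sign_off())"
```

```text
the job is handed in; nothing more can be done
None
```

The wheel is loosened by two turns (about 723° from the dimple in the pictures), the tray rests against the end stop, the arm is clear, and the job was handed in at about 34 s.

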